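Clear the forming dies: fill the row, then rock the seated die free and hold it

TASK

We are clearing the pastry dies: first stand the loose die squarely in the gap of the row on the low rack, in line with its two neighbours, and let go of it. Then free the die that is caught in the stand by rocking it: lift one end off its roller catch while the other end stays down, rock it back level so that the other end comes off too, and raise it straight up until its underside is just clear of the catch housings, about 15 mm above them. Finish while still holding it there, level and still over its seat; leave the other dies and everything else where they are.

Things in the scene. Friction and masses are not known exactly. Their poses are not given: they have to be found in the camera images.
- stand: Fixed changeover stand: dark steel base plate 110 (x) x 200 (y) x 20 mm, origin under its centre, z up. In its middle is the seat; along y at both ends of the seat a grey catch housing (44 x 30 mm, top 46 mm above the table, 65 to 95 mm from the centre) carries a spring-loaded steel roller (12 mm diameter, axis along x).
- seat (a point): Centre of the stand's seat floor, 20 mm above the table; axes as stand. Guides 8 to 9 mm high surround the seated foot with 1 to 2 mm play. A straight pull takes 35 to 40 N, but pushing the top of the grip along y with about 8 to 15 N rocks one end of the die up off its roller; it then rests on the roller and stays up while the other end is rocked up.
- catch1 (a joint): Outward travel (m, 0 to 0.012) of the sprung roller at the seat's +y end. Roller axis 37 mm from the seat's centre, 17 mm above its floor, just over the die's rib; preload about 15 N, rising 0.8 N/mm. The rib passes the middle of the roller when that end of the die has risen 9 mm and rests on top of it at about 15 to 18 mm.
- catch2 (a joint): The same for the sprung roller at the seat's -y end.
- die_held: Pastry forming die seated in the stand: foot block 50 (its x) x 60 (its y) x 22 mm high with a 5 mm proud half-round steel rib across each 60 mm end, and on it a flat white plastic grip 24 mm thick (its x) x 34 mm wide (its y) reaching from 22 to 112 mm above the underside; about 0.35 kg. z up. Origin at the centre of its underside, axes as the stand's while seated.
- die_held_mid (a point): Point on the upright axis of the seated die, 56 mm above its underside (half-way up the whole die); axes as die_held.
- die_held_foot (a point): Centre of the underside of the die in the stand; axes as die_held.
- die_held_end1 (a point): Middle of the lower edge of that die's +y end, 30 mm from its centre.
- die_held_end2 (a point): Middle of the lower edge of that die's -y end, 30 mm from its centre.
- rack: Fixed low rack with a brown wooden board, 110 (x) x 280 (y) mm, its board 30 mm above the table; origin under its centre, z up; a 10 mm high lip along its +x edge.
- gap (a point): Middle of the free place in the row on the rack's board (30 mm above the table), half-way between the two dies standing there; axes as the rack's, row along y.
- die_loose: Identical die standing loose on the table between rack and stand: foot block 50 (its x) x 60 (its y) x 22 mm high with a 5 mm proud half-round steel rib across each 60 mm end, and on it a flat white plastic grip 24 mm thick (its x) x 34 mm wide (its y) reaching from 22 to 112 mm above the underside; about 0.35 kg. z up. Origin at the centre of its underside.
- die_loose_mid (a point): Point on the upright axis of the loose die, 56 mm above its underside; axes as die_loose.
- die_loose_foot (a point): Centre of the underside of the loose die; axes as die_loose.
- die_row1: Identical die standing on the rack, 88 mm from the gap's middle towards the rack's +y, squared to the rack (60 mm side along the row). Origin at the centre of its underside.
- die_row2: Identical die standing on the rack, 88 mm from the gap's middle towards the rack's -y, squared to the rack. Origin at the centre of its underside.
- jar: Bystander: amber glass jar, 60 mm across, 85 mm high, origin at the centre of its underside.
- bowl: Bystander: steel bowl, 150 mm across, 70 mm high, origin at the centre of its underside.
- mug: Bystander: white cup, 72 mm across, 75 mm high, origin at the centre of its underside.
- can: Bystander: can, 74 mm across, 100 mm high, origin at the centre of its underside.
- scraper: Bystander: bench scraper lying flat, 110 mm long, 24 mm high, origin under its middle.
- brush: Bystander: pastry brush lying flat, 200 mm long along its x, under 35 mm high.
- pin: Bystander: rolling pin on the table, 48 mm thick, 380 mm long along its y, origin under its middle.
There are look-alikes about, which are no part of the job. What is shaped like the stand but turquoise is not meant. Leave any purple look-alike of the die_loose alone.

How it is judged:
On the way, in this order (a step that is already met when the one before it is completed fails the run):
1. the loose die stands in the gap of the row, squared, let go (x of die_loose_foot in the frame of gap between -0.013 and 0.013 m and y of die_loose_foot in the frame of gap between -0.012 and 0.012 m and z of die_loose_foot in the frame of gap between -0.004 and 0.004 m and angle between the x axis of die_loose_foot and the x axis of gap, either way round below 0.17 rad and angle between die_loose_foot's own z axis and vertical below 0.06 rad and contact force between the fingers and die_loose below 0.05 N and linear speed of die_loose below 0.02 m/s), for 0.2 s.
2. one end of the seated die is rocked up past its catch (over 10 mm) while the other end is still down (under 6 mm) (((z of die_held_end1 in the frame of seat above 0.01 m and z of die_held_end2 in the frame of seat below 0.006 m) or (z of die_held_end2 in the frame of seat above 0.01 m and z of die_held_end1 in the frame of seat below 0.006 m))), for 0.05 s.
3. rocked back level with both ends off their catches (both 10 to 26 mm up, within 7 degrees of level) (z of die_held_end1 in the frame of seat between 0.01 and 0.026 m and z of die_held_end2 in the frame of seat between 0.01 and 0.026 m and angle between die_held_foot's own z axis and vertical below 0.12 rad), for 0.05 s.
At the end, for the whole second after the job is handed in: The loose die stands let go on the rack, within 12 mm of the gap along the row, 13 mm across, squared within 10 degrees; neighbours moved under 12 mm. The gripper alone holds the other still, within 25 mm of above its seat, 8 degrees of level, underside 4 to 39 mm above the housings (all of step 1 and z of die_held_foot in the frame of stand between 0.05 and 0.085 m and horizontal distance between die_held_foot and seat below 0.025 m and angle between die_held_foot's own z axis and vertical below 0.15 rad and contact force between the fingers and die_held above 1 N and contact force between stand and die_held below 0.05 N and linear speed of die_held below 0.02 m/s and distance of each of die_row1, die_row2 from where it was at the start of the episode below 0.012 m); the arm keeps its last pose, push and grip.
It fails at once if a die of the row pushed away or knocked over (distance of any of die_row1, die_row2 from where it was at the start of the episode above 0.04 m or angle between any of die_row1, die_row2's own z axis and vertical above 0.5 rad).
It fails at once if another thing on the table pushed away (distance of any of jar, bowl, mug, can, scraper, brush, pin from where it was at the start of the episode above 0.04 m).
It also fails if it takes over 48 s, if anything falls off the work surface, if the arm or the gripper's body presses on something with over 40 N, if the wrist force passes 120 N, or if a joint passes its speed limit or range.

ROBOT

A 6-joint arm with a two-finger parallel gripper is mounted at the origin on the work surface. World frame = base frame: x ahead of the robot, y to its left, z up, the work surface at z = 0. Lengths are in m, angles in rad, forces in N, time in s.
With the tool pointing down it reaches from about 0.425 to 0.925 m from the base axis. Payload 12.5 kg.
Tool frame: the origin (TCP) lies at the very end of the fingers, on their centre line; the grasp point (between the pads) lies 19 mm behind it (manip.grasp_offset is the distance from the TCP to the grasp point, in m); z points along the fingers, y is the direction in which the jaws open and shut (so a half turn about z gives the same grasp; the last joint's range is limited). The gripper opens to 85 mm and grips with 20 to 120 N. Pads are 22 mm wide; open, the fingers measure 114 mm over their backs; the gripper's body (76 mm by 85 mm) begins 54 mm behind the grasp point. The pads swing forward as they close: fully open they stand 13 mm farther back than shut.
Start: joints at [1.187, 0.491, 1.559, -0, 1.092, -0.106], TCP at [0.171, 0.601, 0.231] pointing down, gripper open.
Joint ranges: [-3.1, 3.1], [-0.84, 2.19], [0.05, 2.79], [-1.13, 4.28], [0.06, 2.93], [-2.69, 2.69]. Speed limits (rad/s): [2.22, 2.22, 2.79, 3.14, 3.14, 3.14].

INTERFACE

Orientations are given as a rotation vector (axis times angle).
In Python, from rig import manip gives the robot as it stands.
- The arm moves only by the tool send_rows, never from a script. Its arguments are lists of equal length, an entry for each row: "translation": the shift along the tool's x, y, z in units of 25 mm (1.0 is 25 mm), a list of three; "rotation": the turn, a rotation vector about the tool's x, y, z in units of 5 degrees (1.0 is 5 degrees), a list of three; "claw": the closure, from -1 (fully open) to 1 (shut). A call has 1 to 12 rows; each row is the pose to reach, as a shift and turn from the pose commanded when the call began, along the tool's axes at that moment; what a row does not reach only later rows make up. A row lasts 1/12 s, in which the tool goes at most 41.7 mm and 7.16 degrees, less where a joint would pass 70% of its speed; a pose out of reach is approached as far as the arm can. A call with a gripper value outside its range is refused whole. The fingers move at their own pace and stop on an object; the grip force is fixed at half the most. Time passes only in rows, so rows that repeat a pose let the fingers close. It gives the time, the measured TCP pose, the force and the opening at its end, in the units of the state.
- manip.read_state(): the state, without advancing time (a new reading comes with each control period).
- manip.get_image(name): name is "side" or "top" or "wrist"; returns a dict with "image" (384x512x3 uint8, blue, green, red), "fx", "fy", "cx", "cy" (pixels), "position" and "orientation" of the camera in the world; the wrist camera has in their place "tool_from_camera" (4x4, takes a point from camera to tool coordinates, whose origin is the TCP and whose axes are the flange's). Camera axes: x right, y up, looking along -z (the intrinsics and any distortion apply to the point x, -y, -z); pixel columns grow to the right and rows downward; lengths in m; the calibration is good to about 2 mm. A picture is of the moment at which its call begins: read the wrist's pose just before it. There is no depth.
- manip.job_done(): hands the job in, once; it reports no verdict.
Trained networks look in the newest picture that a camera, given by its name, has taken for a name from the list of things; names that differ only in an ending like _2 or _b are one class to them, and where a whole thing is asked for, a point or a joint stands for the part that bears it (a point fixed in the world has none). Each returns a list of dicts, best first, with "conf" (0 to 1); they miss things now and then, are a little off and sometimes report something else, mostly with a low value. They report only what shows in the picture. A call takes as long as a camera call. They do not tell look-alikes from the thing itself.
- manip.look_for(query, camera): "at" ([column, row] as shares, 0 to 1, of the picture: columns of its width, rows of its height, amid what is visible of it).
- manip.mark_of(query, camera): "at" ([column, row] as shares, 0 to 1, of the picture: columns of its width, rows of its height: a listed point, or the origin of a listed thing).
The state is a dict: "t": time; "joint_positions": joint angles; "joint_vel": joint speeds; "effort": joint torques, N m; "ee_pos": TCP position; "tcp_rot": TCP orientation; "contact_force": force on the tool from outside, world axes, zero at the start; "moment": the same for the moment, N m; "grip_width": finger opening in m.
Only numpy, scipy, OpenCV 4.12 (cv2) and the standard library are available. Lean on these libraries where they do the work, as an engineer would, in place of code of your own. Each camera call takes 0.05 s, during which the arm holds its last target.

## Working session

There is one attempt and no reset: what is moved stays moved. The work goes in short steps, Python scripts to look and compute and a tool call to move; the robot and the scene stay as the last step left them, time stands still between calls to the robot, and variables do not carry over. Pictures are saved under pics/ and viewed, and the job is handed in when it is done.

Besides the shell and the picture viewer there is one more tool, called as a command line: name --argument value ..., lists and objects as JSON in quotes. send_rows: Moves the arm, as the interface text tells. Its arguments: {"type":"object","properties":{"translation":{"type":"array","items":{"type":"array","items":{"type":"number"}}},"rotation":{"type":"array","items":{"type":"array","items":{"type":"number"}}},"claw":{"type":"array","items":{"type":"number"}}},"required":["translation","rotation","claw"]}

```bash
mkdir -p pics; ls; cat > h.py <<'E'
import numpy as np,cv2
from scipy.spatial.transform import Rotation as R
from rig import manip
def cam(name):
    s=manip.read_state(); d=manip.get_image(name)
    if name=="wrist":
        T=np.eye(4);T[:3,:3]=R.from_rotvec(s["tcp_rot"]).as_matrix();T[:3,3]=s["ee_pos"]
        M=T@np.array(d["tool_from_camera"]);d["P"]=M[:3,3];d["M"]=M[:3,:3]
    else:
        d["P"]=np.array(d["position"]);o=np.array(d["orientation"])
        d["M"]=o if o.shape==(3,3) else R.from_rotvec(o).as_matrix()
    return d
def ray(d,at,z):
    u,v=at
    r=d["M"]@np.array([(u-d["cx"])/d["fx"],-(v-d["cy"])/d["fy"],-1])
    return d["P"]+r*(z-d["P"][2])/r[2]
def proj(d,p):
    c=d["M"].T@(np.array(p)-d["P"]);return np.array([d["cx"]+d["fx"]*c[0]/-c[2],d["cy"]-d["fy"]*c[1]/-c[2]])
E
python3 - <<'E'
from h import *
for n in["side","top","wrist"]:
    d=cam(n);cv2.imwrite(f"pics/{n}0.png",d["image"])
    print(n,{k:v for k,v in d.items() if k!="image"})
    if n=="top":
        for q in["stand","seat","rack","gap","die_held","die_loose","die_loose_mid","die_loose_foot","die_row1","die_held_mid","die_held_foot"]:
            print(q,[(np.round(np.array(x["at"])*[512,384],1),round(x["conf"],2)) for x in manip.mark_of(q,n)][:5])
print(manip.read_state(),manip.grasp_offset)
E
```

```text
pics
side {'fx': 348.35815455535595, 'fy': 348.35815455535595, 'cx': 249.66126165688917, 'cy': 190.7397269082706, 'position': array([ 0.2454548 , -0.80568636,  0.90989044]), 'orientation': array([ 0.79274398, -0.14256932, -0.34919603]), 'P': array([ 0.2454548 , -0.80568636,  0.90989044]), 'M': array([[ 0.93332079,  0.25306547, -0.25469624],
       [-0.35901154,  0.64829577, -0.67143377],
       [-0.0047982 ,  0.71810198,  0.69592135]])}
top {'fx': 378.8378382879701, 'fy': 378.8378382879701, 'cx': 249.71322043145636, 'cy': 190.34354602003506, 'position': array([ 0.48206783, -0.03889321,  1.33401566]), 'orientation': array([ 0.06562189, -0.0393369 , -1.58259868]), 'P': array([ 0.48206783, -0.03889321,  1.33401566]), 'M': array([[-0.0119115 ,  0.99769814, -0.06675723],
       [-0.99978269, -0.01302543, -0.01627598],
       [-0.01710806,  0.06654885,  0.99763649]])}
stand [(array([304.8, 260.1]), 0.89), (array([308.1, 193. ]), 0.82)]
seat [(array([307.2, 195. ]), 0.84), (array([303.2, 264. ]), 0.71)]
rack [(array([163.2, 187.8]), 0.62)]
gap [(array([162.2, 189.9]), 0.66)]
die_held [(arra
[... 1218 characters left out ...]
3993e-01,  9.58820015e-01]])}
{'t': 0.7, 'joint_positions': array([ 1.18740350e+00,  4.90834892e-01,  1.55889211e+00, -9.30838237e-06,
        1.09168660e+00, -1.05594402e-01]), 'joint_vel': array([ 0.00132249,  0.00035036, -0.00011299,  0.0015321 , -0.0003666 ,
       -0.00109121]), 'effort': array([-3.15229692e-03, -6.18146610e+01, -2.61802840e+01, -1.74964903e-04,
        6.38732618e-04, -3.96800971e-06]), 'ee_pos': array([0.17138404, 0.60106429, 0.23137013]), 'tcp_rot': array([4.34949186e-01, 3.11128605e+00, 2.69734671e-04]), 'contact_force': array([-0.06120975, -1.26005481,  0.45734052]), 'moment': array([ 0.01355985, -0.03340464,  0.00257455]), 'grip_width': 0.08561314935398122} 0.0187
```

```bash
python3 - <<'E'
import cv2
t=cv2.imread("pics/top0.png");cv2.imwrite("pics/top0c.png",cv2.resize(t[130:310,90:390],None,fx=2.6,fy=2.6,interpolation=cv2.INTER_CUBIC))
s=cv2.imread("pics/side0.png");cv2.imwrite("pics/side0b.png",cv2.resize(s,(800,600),interpolation=cv2.INTER_CUBIC))
E
```

```text
(no output)
```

View pics/top0.png

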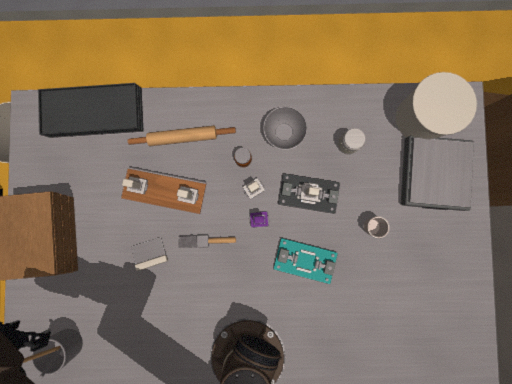

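View pics/top0c.png

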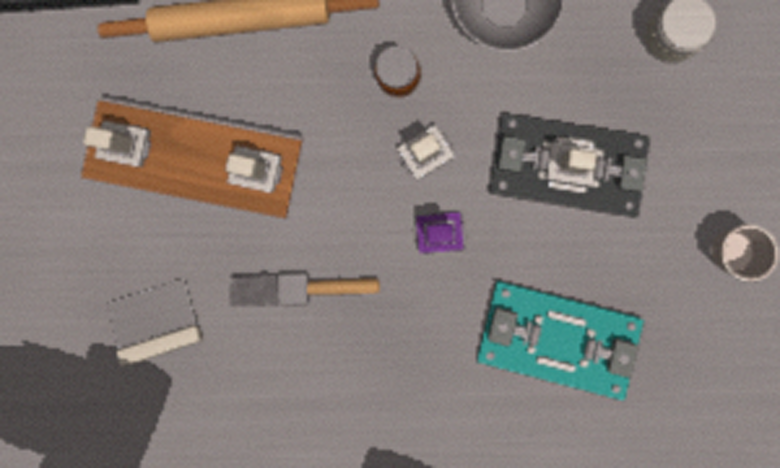

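View pics/side0b.png

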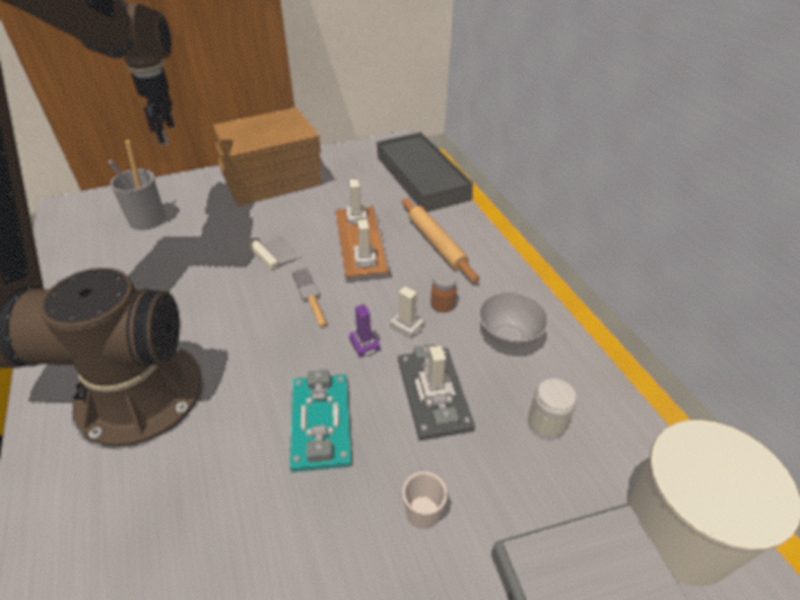

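```bash
python3 - <<'E'
from h import *
d=cam("top")
def P(u,v,z): print((u,v,z),np.round(ray(d,(u,v),z),4))
P(308.1,193,0);P(307.2,195,.02);P(310.7,191.6,.076);P(162.2,189.9,.03);P(163.2,187.8,0);P(138.1,185.2,.03);P(188,193.6,.03);P(251.4,189.1,0);P(251.9,184.7,.056)
# rack corners & stand corners from crop (x/2.6+90,y/2.6+130)
print("rack")
for c in[(103,98),(300,136),(286,217),(82,177)]:P(c[0]/2.6+90,c[1]/2.6+130,.03)
print("stand")
for c in[(502,113),(649,138),(639,216),(489,192)]:P(c[0]/2.6+90,c[1]/2.6+130,.02)
s=cam("side")
for q in["seat","gap","die_loose","die_loose_mid","die_loose_foot","die_row1","die_held_mid","die_held_foot"]:
    z={"seat":.02,"gap":.03,"die_loose_mid":.056,"die_row1":.03,"die_held_mid":.076,"die_held_foot":.02}.get(q,0)
    for x in manip.mark_of(q,"side")[:4]: print(q,round(x["conf"],2),np.round(ray(s,np.array(x["at"])*[512,384],z),4))
E
```

```text
(308.1, 193, 0) [ 0.5593 -0.2225  0.    ]
(307.2, 195, 0.02) [ 0.5512 -0.2165  0.02  ]
(310.7, 191.6, 0.076) [ 0.5594 -0.2207  0.076 ]
(162.2, 189.9, 0.03) [0.5748 0.2856 0.03  ]
(163.2, 187.8, 0) [0.5844 0.2895 0.    ]
(138.1, 185.2, 0.03) [0.5923 0.3696 0.03  ]
(188, 193.6, 0.03) [0.5608 0.1959 0.03  ]
(251.4, 189.1, 0) [ 0.5757 -0.0231  0.    ]
(251.9, 184.7, 0.056) [ 0.5866 -0.0257  0.056 ]
rack
(129.6153846153846, 167.69230769230768, 0.03) [0.6539 0.3998 0.03  ]
(205.3846153846154, 182.30769230769232, 0.03) [0.5992 0.1355 0.03  ]
(200.0, 213.46153846153845, 0.03) [0.4918 0.1546 0.03  ]
(121.53846153846153, 198.0769230769231, 0.03) [0.5483 0.4269 0.03  ]
stand
(283.0769230769231, 173.46153846153845, 0.02) [ 0.6274 -0.1343  0.02  ]
(339.61538461538464, 183.07692307692307, 0.02) [ 0.5912 -0.3295  0.02  ]
(335.7692307692308, 213.0769230769231, 0.02) [ 0.4875 -0.3134  0.02  ]
(278.0769230769231, 203.84615384615384, 0.02) [ 0.5218 -0.1152  0.02  ]
seat 0.85 [ 0.3223 -0.1961  0.02  ]
seat 0.68 [ 0.5603 -0.225   0.02  ]
seat 0.49 [0.3537 0.3065 0.02  ]
seat 0.23 [0.5665 0.2925 0.02  ]
gap 0.93 [0.5672 0.2864 0.03  ]
die_loose 0.86 [ 0.4713 -0.0498  0.    ]
die_loose 0.79 [ 0.5765 -0.032   0.    ]
die_loose 0.63 [ 0.5701 -0.215   0.    ]
die_loose_mid 0.97 [ 0.5891 -0.0247  0.056 ]
die_loose_mid 0.72 [ 0.4665 -0.0525  0.056 ]
die_loose_mid 0.51 [ 0.7375 -0.1896  0.056 ]
die_loose_foot 0.75 [ 0.475 -0.039  0.   ]
die_loose_foot 0.66 [ 0.5726 -0.2134  0.    ]
die_loose_foot 0.64 [ 0.576  -0.0324  0.    ]
die_row1 0.79 [0.5496 0.199  0.03  ]
die_row1 0.64 [0.5813 0.381  0.03  ]
die_held_mid 0.57 [ 0.5638 -0.2241  0.076 ]
die_held_foot 0.93 [ 0.5699 -0.2166  0.02  ]
```

```bash
python3 - <<'E'
import cv2,numpy as np
t=cv2.imread("pics/top0.png");s=cv2.imread("pics/side0.png")
a=cv2.resize(t[165:235,225:345],None,fx=6,fy=6,interpolation=cv2.INTER_CUBIC)
cv2.imwrite("pics/loosecrop.png",a)
b=cv2.resize(s[170:290,210:310],None,fx=5,fy=5,interpolation=cv2.INTER_CUBIC)
cv2.imwrite("pics/sidecrop.png",b)
E
```

```text
(no output)
```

View pics/loosecrop.png

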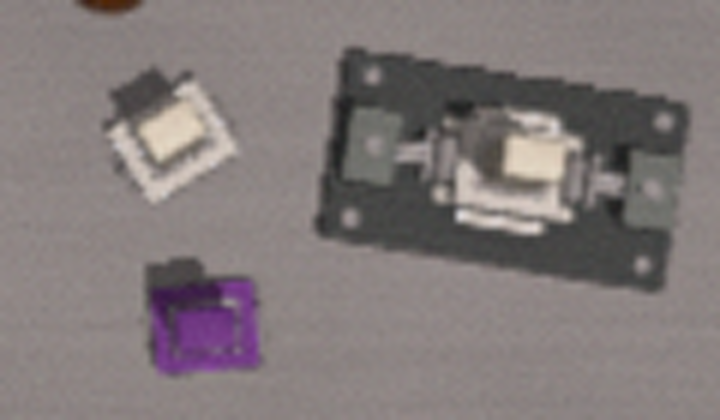

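View pics/sidecrop.png

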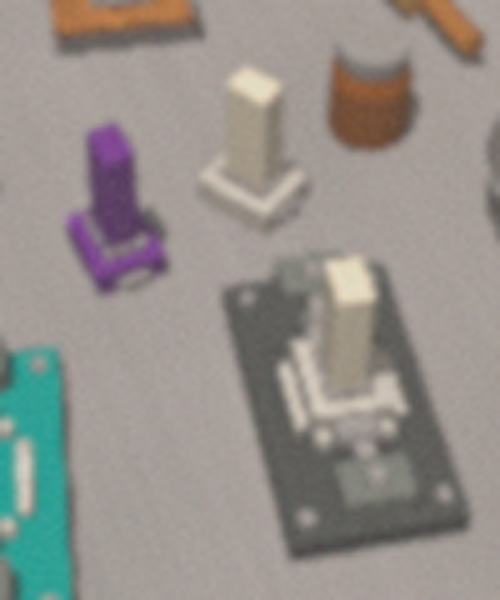

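White die at (253,187) is the loose one (purple at (260,219) is the decoy). The dark stand at (308,193) holds a die (the turquoise one at (305,260) is a decoy). Moving over the loose die.

send_rows --translation '[[-11.4,-9.85,0],[-11.4,-9.85,0],[-11.4,-9.85,0],[-11.4,-9.85,0],[-11.4,-9.85,0],[-11.4,-9.85,0],[-11.4,-9.85,0],[-11.4,-9.85,0],[-11.4,-9.85,0],[-11.4,-9.85,0]]' --rotation '[[0,0,4.6],[0,0,4.6],[0,0,4.6],[0,0,4.6],[0,0,4.6],[0,0,4.6],[0,0,4.6],[0,0,4.6],[0,0,4.6],[0,0,4.6]]' --claw '[-1,-1,-1,-1,-1,-1,-1,-1,-1,-1]'

```text
t: 2.03
ee_pos: [0.3809, 0.2817, 0.2315]
tcp_rot: [1.053, 2.959, -0.0]
contact_force: [-0.5, 0.0, -0.4]
grip_width: 0.0852
```

send_rows --translation '[[-14.07,-4.47,0],[-14.07,-4.47,0],[-14.07,-4.47,0],[-14.07,-4.47,0],[-14.07,-4.47,0],[-14.07,-4.47,0],[-14.07,-4.47,0],[-14.07,-4.47,0],[-14.07,-4.47,0],[-14.07,-4.47,0],[-14.07,-4.47,0]]' --rotation '[[0,0,4.56],[0,0,4.56],[0,0,4.56],[0,0,4.56],[0,0,4.56],[0,0,4.56],[0,0,4.56],[0,0,4.56],[0,0,4.56],[0,0,4.56],[0,0,4.56]]' --claw '[-1,-1,-1,-1,-1,-1,-1,-1,-1,-1,-1]'

```text
t: 2.95
ee_pos: [0.5819, -0.0231, 0.2307]
tcp_rot: [-1.615, -2.694, 0.0]
contact_force: [-0.6, 0.5, 0.2]
grip_width: 0.0853
```

```bash
python3 - <<'E'
from h import *
d=cam("wrist");cv2.imwrite("pics/w1.png",d["image"])
np.savez("w1.npz",**{k:np.array(d[k]) for k in["P","M","fx","fy","cx","cy"]})
for q,z in[("die_loose",0),("die_loose_mid",.056),("die_loose_foot",0),("jar",0)]:
    for x in manip.mark_of(q,"wrist")[:3]: a=np.array(x["at"])*[512,384];print(q,round(x["conf"],2),a.round(),np.round(ray(d,a,z),4))
E
```

```text
die_loose 0.66 [151. 124.] [ 0.4661 -0.0428  0.    ]
die_loose 0.58 [247. 158.] [ 0.5749 -0.027   0.    ]
die_loose 0.43 [155. 292.] [ 0.5518 -0.2314 -0.    ]
die_loose_mid 0.84 [138. 135.] [ 0.4713 -0.0445  0.056 ]
die_loose_mid 0.65 [248. 171.] [ 0.5771 -0.0276  0.056 ]
die_loose_mid 0.4 [162. 285.] [ 0.5547 -0.1791  0.056 ]
die_loose_foot 0.93 [150. 129.] [ 0.4666 -0.0477  0.    ]
die_loose_foot 0.89 [248. 159.] [ 0.5761 -0.0271  0.    ]
die_loose_foot 0.74 [248. 170.] [ 0.5811 -0.0381  0.    ]
jar 0.96 [344. 174.] [0.6787 0.0086 0.    ]
jar 0.64 [160. 295.] [ 0.5595 -0.2324  0.    ]
```

View pics/w1.png

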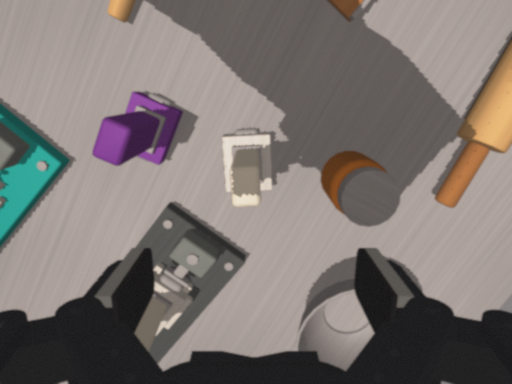

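```bash
python3 - <<'E'
import cv2
t=cv2.imread("pics/w1.png")
cv2.imwrite("pics/w1c.png",cv2.resize(t[115:225,200:300],None,fx=5.4,fy=5.4,interpolation=cv2.INTER_CUBIC))
E
```

```text
(no output)
```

View pics/w1c.png

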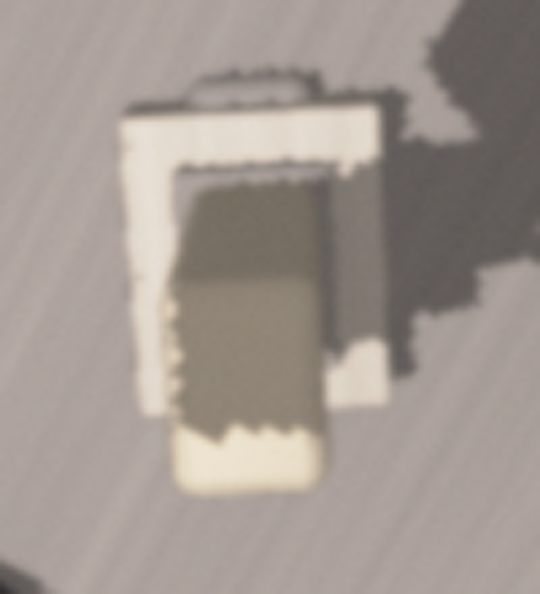

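```bash
cat >> h.py <<'E'
from scipy.optimize import least_squares
def fit(d,corners,L,x0):
    # corners: list of (local xyz),(u,v); solve x,y,yaw
    def f(p):
        c,s=np.cos(p[2]),np.sin(p[2]);o=[]
        for l,uv in corners:
            o+=list(proj(d,[p[0]+c*l[0]-s*l[1],p[1]+s*l[0]+c*l[1],l[2]+L])-uv)
        return np.array(o)
    r=least_squares(f,x0,loss="soft_l1",f_scale=1.0);return r.x,f(r.x).reshape(-1,2)
E
python3 - <<'E'
from h import *
d=dict(np.load("w1.npz"))
C=lambda x,y:np.array([200+x/5.4,115+y/5.4])
pts=[(122,120),(380,105),(388,400),(145,415)]
for p in pts: print(ray(d,C(*p),.022).round(4))
# image right -> ? use
cs=[((-.025,.03,.022),C(122,120)),((.025,.03,.022),C(380,105)),((.025,-.03,.022),C(388,400)),((-.025,-.03,.022),C(145,415)),((-.012,-.017,.112),C(172,492)),((.012,-.017,.112),C(324,490))]
x,r=fit(d,cs,0,[.58,-.027,.5]);print(x,np.degrees(x[2]));print(r.round(1))
print(manip.read_state()["tcp_rot"])
E
```

```text
[ 0.5406 -0.0154  0.022 ]
[0.5825 0.0101 0.022 ]
[ 0.6119 -0.0401  0.022 ]
[ 0.5708 -0.0656  0.022 ]
[ 0.57576684 -0.02738885  0.5337663 ] 30.582556504498175
[[-0.9 -1.7]
 [ 0.1 -1.1]
 [ 0.4  0.5]
 [-1.2 -0.2]
 [-0.1  1.3]
 [ 1.4  0.4]]
[1.60937706e+00 2.69798262e+00 3.53296301e-04]
```

send_rows --translation '[[-0.03,-0.3,1.5],[-0.03,-0.3,3],[-0.03,-0.3,4.2],[-0.03,-0.3,4.2]]' --rotation '[[0,0,-0.45],[0,0,-0.45],[0,0,-0.45],[0,0,-0.45]]' --claw '[-0.2,-0.2,-0.2,-0.2]'

```text
t: 3.53
ee_pos: [0.5725, -0.0248, 0.1218]
tcp_rot: [-1.553, -2.722, 0.004]
contact_force: [0.2, 0.1, -0.6]
grip_width: 0.0511
```

```bash
python3 - <<'E'
from h import *
d=cam("wrist");cv2.imwrite("pics/w2.png",d["image"]);s=manip.read_state();print(s["t"],s["ee_pos"],s["tcp_rot"],s["grip_width"])
E
```

```text
3.5833 [ 0.57394499 -0.02509903  0.12467262] [-1.55447413e+00 -2.72501705e+00  2.46280776e-03] 0.05131391363021901
```

View pics/w2.png

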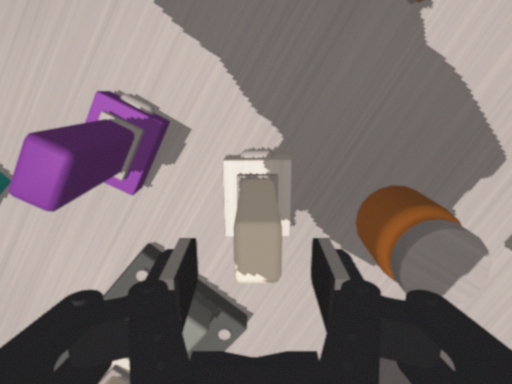

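send_rows --translation '[[-0.12,0.03,1.2],[-0.12,0.03,2.3],[-0.12,0.03,2.3],[-0.12,0.03,2.3],[-0.12,0.03,2.3],[-0.12,0.03,2.3],[-0.12,0.03,2.3],[-0.12,0.03,2.3],[-0.12,0.03,2.3]]' --rotation '[[0,0,0],[0,0,0],[0,0,0],[0,0,0],[0,0,0],[0,0,0],[0,0,0],[0,0,0],[0,0,0]]' --claw '[-0.2,-0.2,-0.2,1,1,1,1,1,1]'

```text
t: 4.33
ee_pos: [0.5783, -0.0283, 0.0712]
tcp_rot: [1.557, 2.725, 0.002]
contact_force: [-1.8, 0.9, 8.7]
grip_width: 0.0234
```

```bash
python3 - <<'E'
from h import *
s=manip.read_state();print(s["t"],s["ee_pos"],s["tcp_rot"],s["grip_width"],s["contact_force"])
E
```

```text
4.3333 [ 0.5782966  -0.02828941  0.07115791] [1.55650862e+00 2.72515557e+00 2.19185006e-03] 0.023350927599417034 [-1.81252258  0.85022311  8.74688565]
```

send_rows --translation '[[0,0,-1.5],[0,0,-3.0],[0,0,-4.6],[0,0,-6.2],[1.0,0.5,-6.9],[2.2,1.1,-6.9],[3.5,1.8,-6.9],[5.0,2.5,-6.9],[6.4,3.2,-6.9],[7.6,3.8,-6.9],[8.7,4.3,-6.9],[8.7,4.3,-6.9]]' --rotation '[[0,0,0],[0,0,0],[0,0,0],[0,0,0],[0,0,1],[0,0,2.2],[0,0,3.5],[0,0,4.8],[0,0,6.1],[0,0,7.2],[0,0,8.16],[0,0,8.16]]' --claw '[1,1,1,1,1,1,1,1,1,1,1,1]'

```text
t: 5.33
ee_pos: [0.5583, 0.2184, 0.2425]
tcp_rot: [-2.413, -2.011, -0.003]
contact_force: [-0.8, -0.0, -3.0]
grip_width: 0.0236
```

```bash
python3 - <<'E'
from h import *
s=manip.get_image("top")
d=cam("wrist");cv2.imwrite("pics/w3.png",d["image"]);s=manip.read_state();print(s["t"],s["ee_pos"],s["tcp_rot"],s["grip_width"],s["contact_force"])
np.savez("w3.npz",**{k:np.array(d[k]) for k in["P","M","fx","fy","cx","cy"]})
for q,z in[("gap",.03),("rack",0),("die_row1",.03)]:
    for x in manip.mark_of(q,"wrist")[:3]: a=np.array(x["at"])*[512,384];print(q,round(x["conf"],2),a.round(),np.round(ray(d,a,z),4))
E
```

```text
5.4333 [0.55886534 0.21477683 0.2421665 ] [2.40808346e+00 2.01706753e+00 1.03737144e-03] 0.02367876367083521 [ 0.79920941 -0.29424952 -3.02080102]
gap 0.88 [258.  92.] [0.5735 0.2847 0.03  ]
rack 0.94 [260.  91.] [0.5761 0.2853 0.    ]
```

View pics/w3.png

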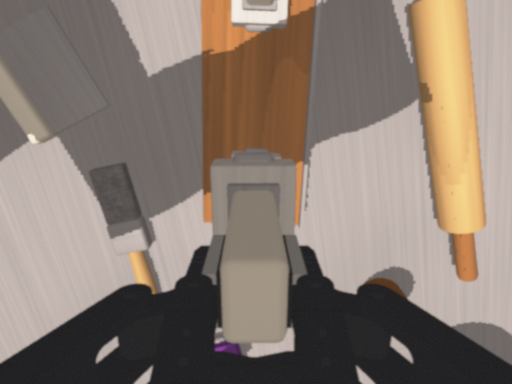

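```bash
python3 - <<'E'
import cv2
t=cv2.imread("pics/w3.png")
cv2.imwrite("pics/w3c.png",cv2.resize(t[0:240,180:340],None,fx=2.5*2/2,fy=2.5,interpolation=cv2.INTER_CUBIC))
cv2.imwrite("pics/w3d.png",cv2.resize(t[0:40,195:325],None,fx=6,fy=6,interpolation=cv2.INTER_CUBIC))
E
```

```text
(no output)
```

View pics/w3c.png

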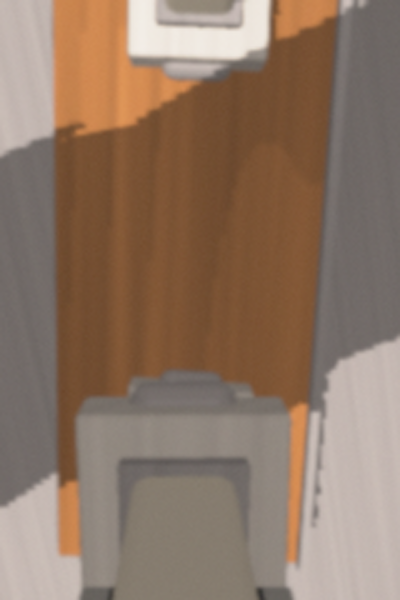

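View pics/w3d.png

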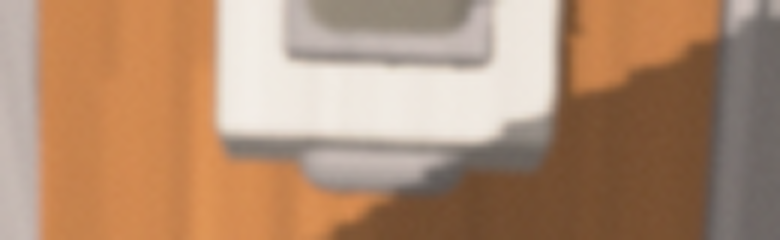

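```bash
python3 - <<'E'
from h import *
d=dict(np.load("w3.npz"))
c=lambda x,y:(180+x/2.5,y/2.5); e=lambda x,y:(195+x/6,y/6)
A=ray(d,c(53,0),.03);B=ray(d,c(60,553),.03);v=A-B;print(A,B,"yaw",np.degrees(np.arctan2(-v[0],v[1])))
A=ray(d,c(336,20),.03);B=ray(d,c(290,560),.03);v=A-B;print(A,B,"yaw",np.degrees(np.arctan2(-v[0],v[1])))
for p,z in[((217,134),.052),((556,138),.052),((230,156),.03),((547,170),.03)]: print(ray(d,e(*p),z))
# held die foot top corners, at z = .2422-.071+.022
for p in[(78,415),(290,412)]: print("held",ray(d,c(*p),.2422-.071+.022))
E
```

```text
[0.53626787 0.37533209 0.03      ] [0.49075679 0.15951625 0.03      ] yaw -11.908019486254105
[0.63911154 0.35000204 0.03      ] [0.59103181 0.137981   0.03      ] yaw -12.776801281851665
[0.5606185  0.34787554 0.052     ]
[0.60991037 0.33845162 0.052     ]
[0.56140505 0.34835169 0.03      ]
[0.6104495  0.33746098 0.03      ]
held [0.53858112 0.25092218 0.1932    ]
held [0.58657524 0.2429682  0.1932    ]
```

send_rows --translation '[[1.2,0.07,0],[2.4,0.14,0],[2.82,0.14,0],[2.82,0.14,0],[2.82,0.14,1.2],[2.82,0.14,2.4],[2.82,0.14,3.6],[2.82,0.14,4.6],[2.82,0.14,5.1],[2.82,0.14,5.1]]' --rotation '[[0,0,0.36],[0,0,0.36],[0,0,0.36],[0,0,0.36],[0,0,0.36],[0,0,0.36],[0,0,0.36],[0,0,0.36],[0,0,0.36],[0,0,0.36]]' --claw '[1,1,1,1,1,1,1,1,1,1]'

```text
t: 6.42
ee_pos: [0.5746, 0.2808, 0.1114]
tcp_rot: [-2.442, -1.974, 0.007]
contact_force: [-0.5, -0.9, -3.3]
grip_width: 0.0233
```

```bash
python3 - <<'E'
from h import *
d=cam("wrist");cv2.imwrite("pics/w4.png",d["image"]);s=manip.read_state();print(s["t"],s["ee_pos"],s["tcp_rot"],s["grip_width"],s["contact_force"])
np.savez("w4.npz",**{k:np.array(d[k]) for k in["P","M","fx","fy","cx","cy"]})
t=cam("top")["image"];cv2.imwrite("pics/t4.png",cv2.resize(t[140:240,90:250],None,fx=5,fy=5,interpolation=cv2.INTER_CUBIC))
t=cam("side")["image"];cv2.imwrite("pics/s4.png",cv2.resize(t[90:210,180:300],None,fx=5,fy=5,interpolation=cv2.INTER_CUBIC))
E
```

```text
6.4667 [0.57540598 0.28139697 0.11341256] [-2.44296511 -1.97435716  0.00268808] 0.023611063474765596 [ 1.43257     0.64202944 -2.45829602]
```

View pics/w4.png

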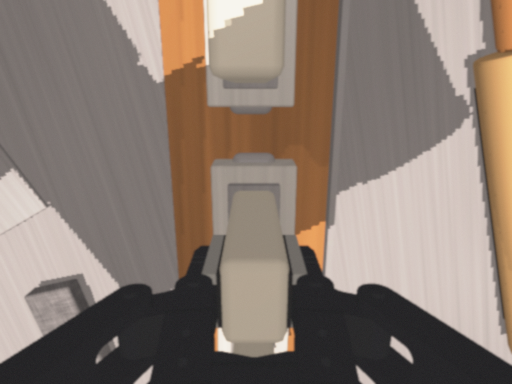

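View pics/s4.png

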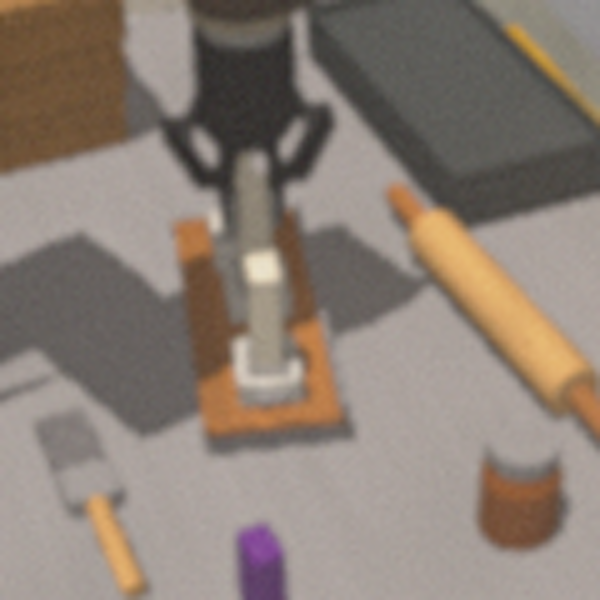

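```bash
python3 - <<'E'
from h import *
d=dict(np.load("w4.npz"))
y=np.array([.2028,.979]);x=np.array([.979,-.2028])
a=[ray(d,p,.052) for p in[(208,106),(294,107)]]
for off in(.071,.076):
  b=[ray(d,p,.1134-off+.022) for p in[(212,161),(296,160)]]
  ca=(a[0]+a[1])[:2]/2;cb=(b[0]+b[1])[:2]/2
  print(a,b);print("along",(ca-cb)@y,"across",(ca-cb)@x)
  for q in(a,b): v=q[1]-q[0];print(np.degrees(np.arctan2(v[1],v[0])),np.linalg.norm(v))
E
```

```text
[array([0.56059569, 0.34863198, 0.052     ]), array([0.60880908, 0.33762688, 0.052     ])] [array([0.55702934, 0.31911002, 0.0644    ]), array([0.60350084, 0.30966686, 0.0644    ])]
along 0.02903730786621003 across -0.001484564147353521
-12.857946531572862 0.049453445282692216
-11.486301560280381 0.047421241113906186
[array([0.56059569, 0.34863198, 0.052     ]), array([0.60880908, 0.33762688, 0.052     ])] [array([0.55618303, 0.31823278, 0.0594    ]), array([0.60387856, 0.30854089, 0.0594    ])]
along 0.030065398874870333 across -0.0014583129641514152
-12.857946531572862 0.049453445282692216
-11.486301560280365 0.048670288448936345
```

send_rows --translation '[[0.06,-0.05,0.15],[0.06,-0.05,0.3],[0.06,-0.05,0.4],[0.06,-0.05,0.4]]' --rotation '[[0,0,0.1],[0,0,0.1],[0,0,0.1],[0,0,0.1]]' --claw '[1,1,1,1]'

```text
t: 6.9
ee_pos: [0.5743, 0.2842, 0.1036]
tcp_rot: [-2.451, -1.965, 0.0]
contact_force: [-0.1, 0.8, -2.8]
grip_width: 0.0235
```

send_rows --translation '[[0,0,0.06],[0,0,0.1],[0,0,0.14],[0,0,0.14]]' --rotation '[[0,0,0],[0,0,0],[0,0,0],[0,0,0]]' --claw '[1,1,1,1]'

```text
t: 7.23
ee_pos: [0.5746, 0.2844, 0.1013]
tcp_rot: [2.451, 1.965, 0.001]
contact_force: [-2.3, 1.0, 6.1]
grip_width: 0.0234
```

send_rows --translation '[[0,0,-0.02],[0,0,-0.02],[0,0,-0.02],[0,0,-0.02],[0,0,-1.3],[0,0,-2.8],[0,0,-4.3],[0,0,-5.6],[0,0,-5.6]]' --rotation '[[0,0,0],[0,0,0],[0,0,0],[0,0,0],[0,0,0],[0,0,0],[0,0,0],[0,0,0],[0,0,0]]' --claw '[-0.3,-0.3,-0.3,-0.3,-0.3,-0.3,-0.3,-0.3,-0.3]'

```text
t: 7.98
ee_pos: [0.5764, 0.2849, 0.2473]
tcp_rot: [2.449, 1.963, 0.015]
contact_force: [-0.1, -0.1, -0.0]
grip_width: 0.0553
```

```bash
python3 - <<'E'
from h import *
d=cam("wrist");cv2.imwrite("pics/w5.png",d["image"]);s=manip.read_state();print(s["t"],s["ee_pos"],s["tcp_rot"],s["grip_width"],s["contact_force"])
np.savez("w5.npz",**{k:np.array(d[k]) for k in["P","M","fx","fy","cx","cy"]})
d=cam("side");t=d["image"];cv2.imwrite("pics/s5.png",cv2.resize(t[90:210,180:300],None,fx=5,fy=5,interpolation=cv2.INTER_CUBIC))
for q in["die_row1"]:
  for x in manip.mark_of(q,"side")[:4]: a=np.array(x["at"])*[512,384];print(q,round(x["conf"],2),np.round(ray(d,a,.03),4))
E
```

```text
8.0333 [0.57555411 0.28458546 0.2439378 ] [2.44961646 1.96375563 0.00967963] 0.055584111527983406 [-1.09941085 -0.57258227  0.42289454]
die_row1 0.74 [0.5493 0.2019 0.03  ]
die_row1 0.51 [0.5937 0.3885 0.03  ]
die_row1 0.3 [ 0.5529 -0.2376  0.03  ]
die_row1 0.2 [ 0.5629 -0.2531  0.03  ]
```

View pics/w5.png

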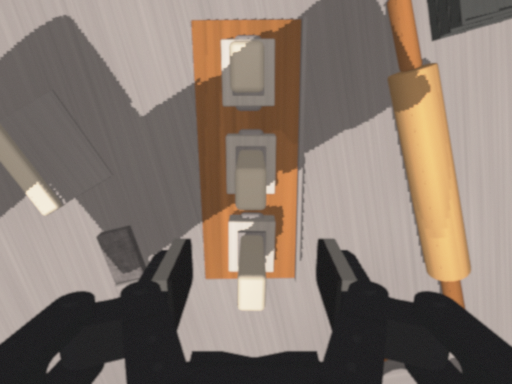

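View pics/s5.png

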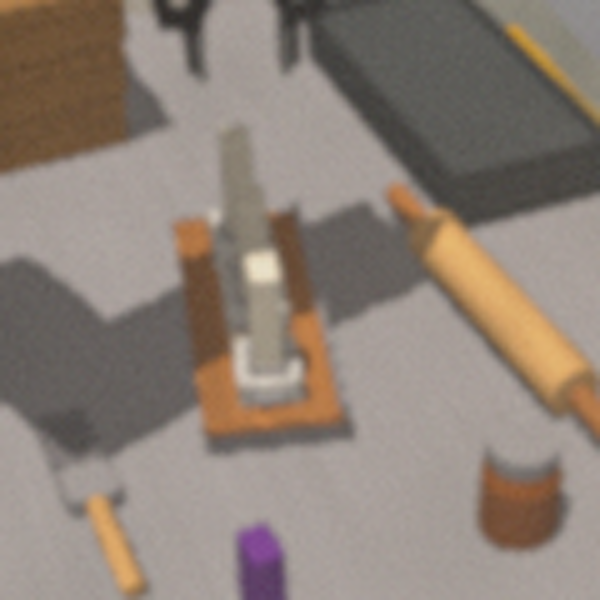

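```bash
python3 - <<'E'
from h import *
t=cv2.imread("pics/w5.png");cv2.imwrite("pics/w5c.png",cv2.resize(t[10:290,180:320],None,fx=2.1*2/2*1.0,fy=2.1,interpolation=cv2.INTER_CUBIC))
d=dict(np.load("w5.npz"))
y=np.array([.2028,.979]);x=np.array([.979,-.2028])
for p in[(222,39),(274,40),(227,135),(275,135),(230,217),(273,216)]:
  q=ray(d,p,.052);print(p,q.round(4),"along %.4f across %.4f"%(q[:2]@y,q[:2]@x))
E
```

```text
(222, 39) [0.5741 0.4062 0.052 ] along 0.5141 across 0.4797
(274, 40) [0.6203 0.395  0.052 ] along 0.5125 across 0.5272
(227, 135) [0.5576 0.3206 0.052 ] along 0.4269 across 0.4809
(275, 135) [0.6037 0.3101 0.052 ] along 0.4261 across 0.5281
(230, 217) [0.54   0.2364 0.052 ] along 0.3410 across 0.4807
(273, 216) [0.5844 0.2274 0.052 ] along 0.3412 across 0.5260
```

View pics/w5c.png

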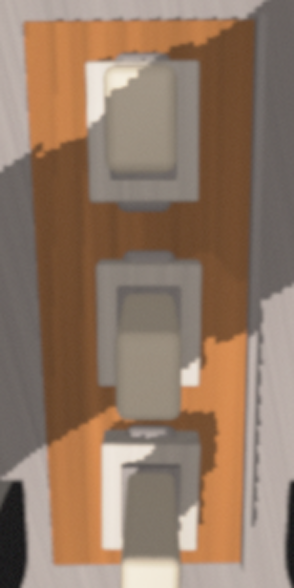

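send_rows --translation '[[-1.5,0.3,0],[-3.0,0.58,0],[-4.6,0.87,0],[-6.1,1.15,0],[-7.7,1.45,0],[-9.2,1.74,0],[-10.7,2.0,0],[-12.3,2.3,0],[-13.8,2.6,0],[-15.3,2.9,0],[-16.8,3.2,0],[-18.3,3.45,0]]' --rotation '[[0,0,1.3],[0,0,2.6],[0,0,3.9],[0,0,5.2],[0,0,6.5],[0,0,7.8],[0,0,9.1],[0,0,10.4],[0,0,11.7],[0,0,13.0],[0,0,14.3],[0,0,15.6]]' --claw '[-0.3,-0.3,-0.3,-0.3,-0.3,-0.3,-0.3,-0.3,-0.3,-0.3,-0.3,-0.3]'

```text
t: 9.13
ee_pos: [0.5584, -0.1829, 0.2385]
tcp_rot: [-3.14, 0.025, 0.004]
contact_force: [1.2, 0.6, -0.5]
grip_width: 0.0551
```

```bash
cat >> h.py <<'E'
def go(p,yangle):
    s=manip.read_state();Rm=R.from_rotvec(s["tcp_rot"]).as_matrix()
    ya=np.radians(yangle);yv=np.array([np.cos(ya),np.sin(ya),0]);z=np.array([0,0,-1.]);G=np.stack([np.cross(yv,z),yv,z],1)
    print("t",s["t"],"pos",s["ee_pos"].round(4),"yang",np.degrees(np.arctan2(Rm[1,1],Rm[0,1])).round(2),"F",s["contact_force"].round(1),"w",s["grip_width"])
    print("tr",(Rm.T@(np.array(p)-s["ee_pos"])/.025).round(3),"rot",(np.degrees(R.from_matrix(Rm.T@G).as_rotvec())/5).round(3))
E
python3 -c "
from h import *
go([.559,-.2225,.244],-100.2);print(manip.read_state()['joint_positions'])"
```

```text
t 9.1333 pos [ 0.5584 -0.1829  0.2385] yang -90.9 F [ 1.2  0.6 -0.5] w 0.05507614430835142
tr [ 0.048  1.584 -0.221] rot [-0.012  0.03   1.861]
[-4.28948548e-01  4.31410789e-01  1.64277154e+00  1.25254315e-04
  1.07020639e+00  1.15741325e+00]
```

send_rows --translation '[[0.05,1.5,-0.2],[0.05,1.5,-0.2],[0.05,1.5,-0.2],[0.05,1.5,-0.2]]' --rotation '[[0,0,1.86],[0,0,1.86],[0,0,1.86],[0,0,1.86]]' --claw '[-0.3,-0.3,-0.3,-0.3]'

```text
t: 9.47
ee_pos: [0.5595, -0.2184, 0.2437]
tcp_rot: [-3.129, 0.268, 0.004]
contact_force: [0.3, 0.4, -0.0]
grip_width: 0.0556
```

```bash
python3 - <<'E'
from h import *
go([.559,-.2225,.244],-100.2)
d=cam("wrist");cv2.imwrite("pics/w6.png",d["image"])
cv2.imwrite("pics/w6b.png",cv2.resize(d["image"][0:290,130:420],None,fx=2,fy=2,interpolation=cv2.INTER_CUBIC))
np.savez("w6.npz",**{k:np.array(d[k]) for k in["P","M","fx","fy","cx","cy"]})
for q,z in[("stand",0),("seat",.02),("die_held_mid",.076),("die_held_foot",.02)]:
    for x in manip.mark_of(q,"wrist")[:3]: a=np.array(x["at"])*[512,384];print(q,round(x["conf"],2),a.round(),np.round(ray(d,a,z),4))
E
```

```text
t 9.4667 pos [ 0.5595 -0.2184  0.2437] yang -99.8 F [ 0.3  0.4 -0. ] w 0.05555446932572276
tr [ 0.008  0.165 -0.012] rot [-0.013  0.03   0.08 ]
stand 0.86 [271. 328.] [ 0.3229 -0.1985  0.    ]
seat 0.9 [274. 338.] [ 0.3233 -0.2016  0.02  ]
seat 0.19 [449. 223.] [ 0.445  -0.4245  0.02  ]
die_held_mid 0.7 [260. 168.] [ 0.5594 -0.2234  0.076 ]
die_held_foot 0.56 [259. 159.] [ 0.5567 -0.2227  0.02  ]
```

View pics/w6b.png

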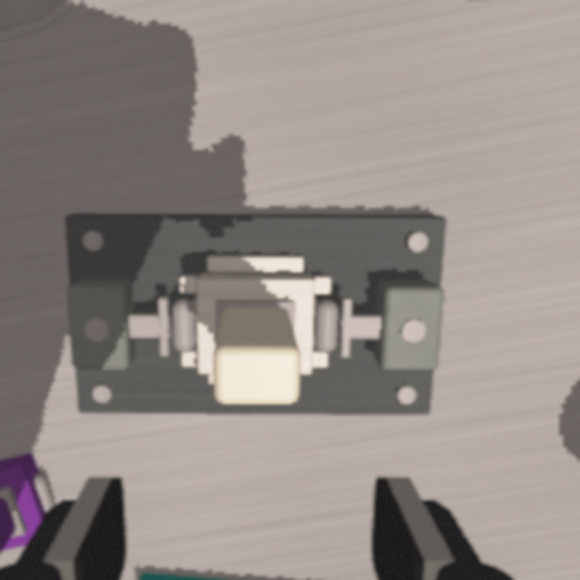

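```bash
python3 - <<'E'
from h import *
d=dict(np.load("w6.npz"))
C=lambda x,y:np.array([130+x/2,y/2])
cs=[((.055,.1,.02),C(67,216)),((.055,-.1,.02),C(445,218)),((-.055,-.1,.02),C(430,411)),((-.055,.1,.02),C(79,411))]
x,r=fit(d,cs,0,[.56,-.22,-.17]);print(x,np.degrees(x[2]));print(r.round(1))
g=[((-.012,.017,.132),C(215,403)),((-.012,-.017,.132),C(298,404)),((.012,.017,.132),C(216,347)),((.012,-.017,.132),C(298,348))]
for l,uv in g: print(ray(d,uv,.132).round(4))
x,r=fit(d,g,0,[.56,-.22,-.17]);print(x,np.degrees(x[2]));print(r.round(1))
x,r=fit(d,cs+g,0,[.56,-.22,-.17]);print(x,np.degrees(x[2]));print(r.round(1))
go([x[0],x[1],.10],np.degrees(x[2])-90)
E
```

```text
[ 0.55598487 -0.22064496 -0.1771407 ] -10.14941431491599
[[-1.4 -0.8]
 [ 1.4 -0.9]
 [ 0.4  2.1]
 [-0.4  1.3]]
[ 0.5483 -0.2023  0.132 ]
[ 0.5423 -0.2343  0.132 ]
[ 0.5704 -0.2069  0.132 ]
[ 0.5646 -0.2378  0.132 ]
[ 0.55631668 -0.22036174 -0.18443419] -10.567300407463053
[[-1.   0.9]
 [ 0.8  0.9]
 [-1.5 -0.8]
 [ 1.9 -0.8]]
[ 0.55622702 -0.22047349 -0.17658679] -10.117677624598569
[[-1.6 -0.9]
 [ 1.1 -1.2]
 [ 0.2  1.9]
 [-0.5  1.2]
 [-0.7  1.2]
 [ 1.1  0.9]
 [-1.5 -0.5]
 [ 1.9 -0.9]]
t 9.7167 pos [ 0.5602 -0.2176  0.2451] yang -99.74 F [ 0.7 -0.8 -0.4] w 0.05563954980276144
tr [-0.135  0.141  5.805] rot [-0.002  0.003  0.076]
```

send_rows --translation '[[-0.14,0.14,1.4],[-0.14,0.14,2.8],[-0.14,0.14,4.2],[-0.14,0.14,4.7],[-0.14,0.14,4.7]]' --rotation '[[0,0,0.08],[0,0,0.08],[0,0,0.08],[0,0,0.08],[0,0,0.08]]' --claw '[-0.3,-0.3,-0.3,-0.3,-0.3]'

```text
t: 10.13
ee_pos: [0.5548, -0.2202, 0.1246]
tcp_rot: [-3.127, 0.279, 0.008]
contact_force: [-0.5, 0.8, -1.0]
grip_width: 0.0557
```

```bash
python3 - <<'E'
from h import *
d=cam("wrist");cv2.imwrite("pics/w7.png",d["image"])
np.savez("w7.npz",**{k:np.array(d[k]) for k in["P","M","fx","fy","cx","cy"]})
go([.5562,-.2205,.086],-100.2)
E
```

```text
t 10.1833 pos [ 0.5557 -0.2207  0.1268] yang -100.2 F [-0.5 -0.4  1. ] w 0.05531224555708697
tr [ 0.021 -0.011  1.63 ] rot [-0.01   0.027  0.   ]
```

View pics/w7.png

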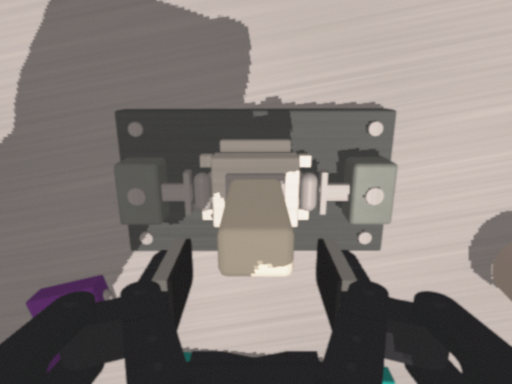

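send_rows --translation '[[0.02,0.02,0.9],[0.02,0.02,1.6],[0.02,0.02,1.6],[0.02,0.02,1.6],[0.02,0.02,1.6],[0.02,0.02,1.6],[0.02,0.02,1.6],[0.02,0.02,1.6],[0.02,0.02,1.6]]' --rotation '[[0,0,0],[0,0,0],[0,0,0],[0,0,0],[0,0,0],[0,0,0],[0,0,0],[0,0,0],[0,0,0]]' --claw '[-0.3,-0.3,-0.3,1,1,1,1,1,1]'

```text
t: 10.93
ee_pos: [0.5572, -0.2222, 0.0896]
tcp_rot: [3.128, -0.281, 0.004]
contact_force: [0.4, 1.7, 7.2]
grip_width: 0.0336
```

```bash
python3 - <<'E'
from h import *
go([.5562,-.2205,.086],-100.2);s=manip.read_state();print(s["moment"],s["tcp_rot"])
E
```

```text
t 10.9333 pos [ 0.5572 -0.2222  0.0896] yang -100.25 F [0.4 1.7 7.2] w 0.0336430140502719
tr [-0.052 -0.061  0.143] rot [ 0.008 -0.032 -0.011]
[0.19193414 0.04912094 0.00212868] [ 3.1281001  -0.28064735  0.00432094]
```

```bash
cat >> h.py <<'E'
def T(s):
    M=np.eye(4);M[:3,:3]=R.from_rotvec(s["tcp_rot"]).as_matrix();M[:3,3]=s["ee_pos"];return M
def die():
    s=manip.read_state();g=np.load("grip.npy");D=T(s)@g
    f=lambda y:(D@[0,y,0,1])[:3]
    print("t",s["t"],"F",s["contact_force"].round(1),"m",s["moment"].round(2),"w",round(s["grip_width"],4),"pos",s["ee_pos"].round(4))
    print("end1 up mm %.1f end2 up %.1f"%((f(.03)[2]-.02)*1e3,(f(-.03)[2]-.02)*1e3),"foot off",((f(0)-[.5562,-.2205,.02])*1e3).round(1),"tilt",np.degrees(R.from_matrix(D[:3,:3]).as_rotvec()).round(1))
E
python3 - <<'E'
from h import *
s=manip.read_state()
D=np.eye(4);D[:3,:3]=R.from_euler("z",-10.2,degrees=True).as_matrix();D[:3,3]=[s["ee_pos"][0],s["ee_pos"][1],.02]
np.save("grip.npy",np.linalg.inv(T(s))@D)
die()
for th in[3,6,8,10,12,14,16,18]:
    t=np.radians(th);h=.0696
    print(th/5,((.03-.03*np.cos(t)+h*np.sin(t))/.025).round(3),((h-.03*np.sin(t)-h*np.cos(t))/.025).round(3))
E
```

```text
t 10.9333 F [0.4 1.7 7.2] m [0.19 0.05 0.  ] w 0.0336 pos [ 0.5572 -0.2222  0.0896]
end1 up mm -0.0 end2 up -0.0 foot off [ 1.  -1.7 -0. ] tilt [  0.    0.  -10.2]
0.6 0.147 -0.059
1.2 0.298 -0.11
1.6 0.399 -0.14
2.0 0.502 -0.166
2.4 0.605 -0.189
2.8 0.709 -0.208
3.2 0.814 -0.223
3.6 0.919 -0.235
```

send_rows --translation '[[0,0.14,-0.06],[0,0.28,-0.11],[0,0.4,-0.14],[0,0.5,-0.16],[0,0.5,-0.16]]' --rotation '[[0.6,0,0],[1.2,0,0],[1.6,0,0],[2.0,0,0],[2.0,0,0]]' --claw '[1,1,1,1,1]'

```text
t: 11.35
ee_pos: [0.5549, -0.2344, 0.0937]
tcp_rot: [-2.952, 0.267, -0.027]
contact_force: [3.9, 8.2, 10.2]
grip_width: 0.0334
```

```bash
python3 -c "
from h import *
die()
cv2.imwrite('pics/s8.png',cv2.resize(cam('side')['image'][180:300,220:340],None,fx=5,fy=5,interpolation=cv2.INTER_CUBIC))"
```

```text
t 11.35 F [ 3.9  8.2 10.2] m [ 2.19 -0.76  0.22] w 0.0334 pos [ 0.5549 -0.2344  0.0937]
end1 up mm 10.6 end2 up -0.1 foot off [ 0.9 -1.7  5.2] tilt [ 10.2  -0.9 -10.2]
```

View pics/s8.png

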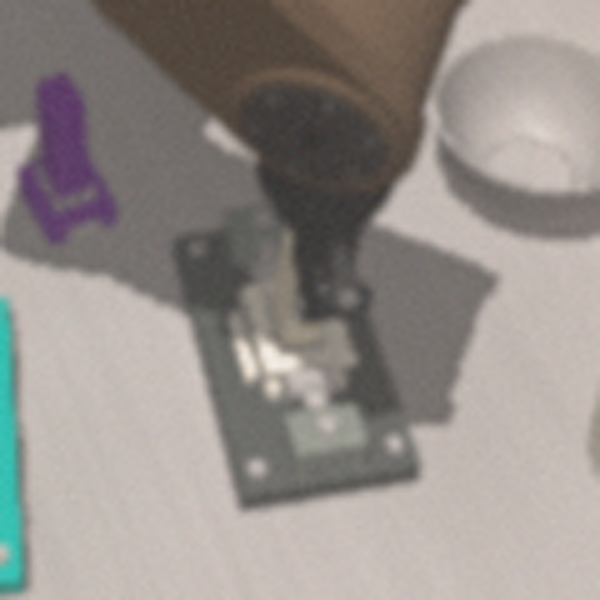

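send_rows --translation '[[0,0.1,-0.04],[0,0.2,-0.08],[0,0.3,-0.11],[0,0.36,-0.13],[0,0.36,-0.13],[0,0.36,-0.13]]' --rotation '[[0.4,0,0],[0.8,0,0],[1.2,0,0],[1.4,0,0],[1.4,0,0],[1.4,0,0]]' --claw '[1,1,1,1,1,1]'

```text
t: 11.9
ee_pos: [0.5535, -0.2415, 0.0951]
tcp_rot: [-2.83, 0.255, -0.04]
contact_force: [7.0, 14.2, 6.6]
grip_width: 0.0336
```

```bash
python3 -c "
from h import *
die()
d=cam('wrist');cv2.imwrite('pics/w9.png',d['image'])
cv2.imwrite('pics/s9.png',cv2.resize(cam('side')['image'][180:300,220:340],None,fx=5,fy=5,interpolation=cv2.INTER_CUBIC))"
```

```text
t 11.9 F [ 7.  14.2  6.6] m [ 3.23 -1.4  -0.13] w 0.0336 pos [ 0.5535 -0.2415  0.0951]
end1 up mm 17.6 end2 up -0.3 foot off [ 0.9 -0.6  8.7] tilt [ 17.3  -1.5 -10.1]
```

View pics/s9.png

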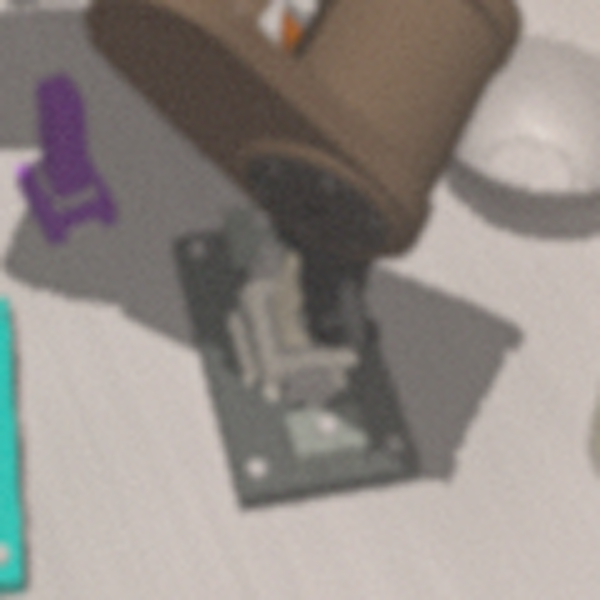

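View pics/w9.png

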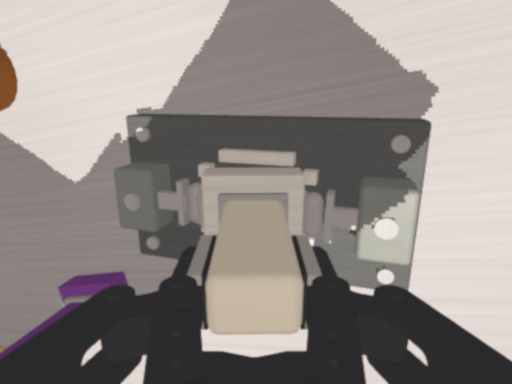

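send_rows --translation '[[0,-0.17,-0.1],[0,-0.32,-0.18],[0,-0.48,-0.25],[0,-0.64,-0.3],[0,-0.64,-0.3]]' --rotation '[[-0.6,0,0],[-1.2,0,0],[-1.8,0,0],[-2.4,0,0],[-2.4,0,0]]' --claw '[1,1,1,1,1]'

```text
t: 12.42
ee_pos: [0.5558, -0.2268, 0.1069]
tcp_rot: [-3.042, 0.271, -0.013]
contact_force: [4.3, 15.8, 6.4]
grip_width: 0.0332
```

```bash
python3 -c "
from h import *
die()
d=cam('wrist');cv2.imwrite('pics/w10.png',d['image'])
cv2.imwrite('pics/s10.png',cv2.resize(cam('side')['image'][180:300,220:340],None,fx=5,fy=5,interpolation=cv2.INTER_CUBIC))"
```

```text
t 12.4167 F [ 4.3 15.8  6.4] m [ 3.51 -0.93  0.01] w 0.0332 pos [ 0.5558 -0.2268  0.1069]
end1 up mm 20.2 end2 up 14.9 foot off [ 0.6 -0.2 17.6] tilt [  5.1  -0.3 -10.1]
```

View pics/w10.png

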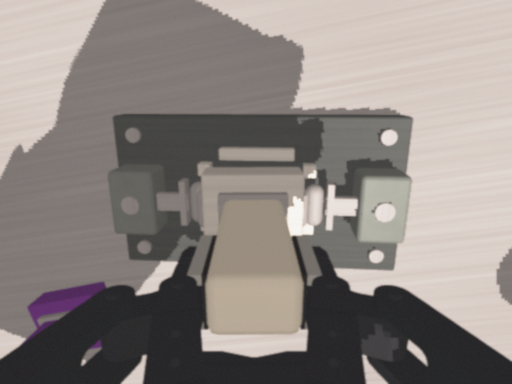

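View pics/s10.png

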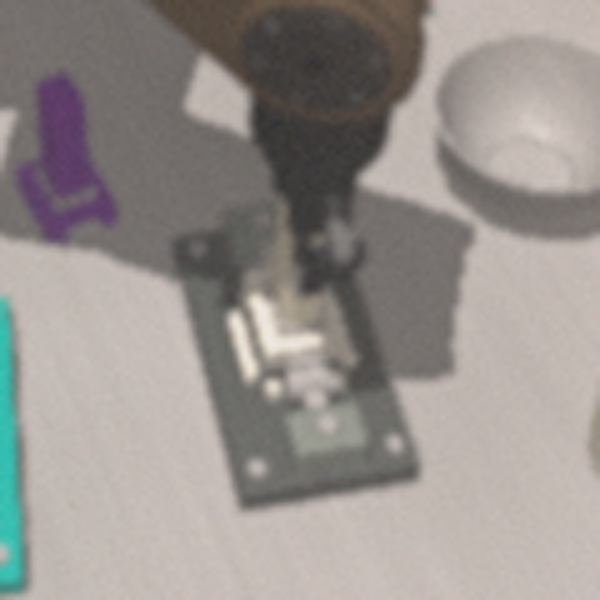

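send_rows --translation '[[0,-0.13,0],[0,-0.26,0],[0,-0.3,0],[0,-0.3,0]]' --rotation '[[-0.5,0,0],[-1.0,0,0],[-1.0,0,0],[-1.0,0,0]]' --claw '[1,1,1,1]'

```text
t: 12.85
ee_pos: [0.5567, -0.2222, 0.107]
tcp_rot: [-3.129, 0.279, -0.002]
contact_force: [1.9, 9.0, 7.4]
grip_width: 0.0335
```

```bash
python3 -c "
from h import *
die()
d=cam('wrist');cv2.imwrite('pics/w11.png',d['image'])"
```

```text
t 12.85 F [1.9 9.  7.4] m [ 1.85 -0.37  0.02] w 0.0335 pos [ 0.5567 -0.2222  0.107 ]
end1 up mm 17.5 end2 up 17.4 foot off [ 0.5 -1.6 17.4] tilt [  0.1   0.1 -10.1]
```

View pics/w11.png

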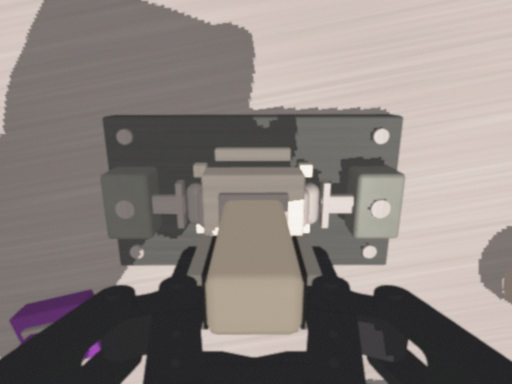

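send_rows --translation '[[0,0,-0.2],[0,0,-0.4],[0,0,-0.6],[0,0,-0.8],[0,0,-1.0],[0,0,-1.1],[0,0,-1.1],[0,0,-1.1],[0,0,-1.1],[0,0,-1.1]]' --rotation '[[0,0,0],[0,0,0],[0,0,0],[0,0,0],[0,0,0],[0,0,0],[0,0,0],[0,0,0],[0,0,0],[0,0,0]]' --claw '[1,1,1,1,1,1,1,1,1,1]'

```text
t: 13.73
ee_pos: [0.556, -0.2233, 0.1332]
tcp_rot: [-3.129, 0.281, 0.001]
contact_force: [0.5, 0.7, -4.5]
grip_width: 0.0335
```

```bash
python3 -c "
from h import *
die()
d=cam('wrist');cv2.imwrite('pics/w12.png',d['image'])
np.savez('w12.npz',**{k:np.array(d[k]) for k in['P','M','fx','fy','cx','cy']})
d=cam('side');cv2.imwrite('pics/s12.png',cv2.resize(d['image'],(800,600),interpolation=cv2.INTER_CUBIC))
cv2.imwrite('pics/s12c.png',cv2.resize(d['image'][180:300,220:340],None,fx=5,fy=5,interpolation=cv2.INTER_CUBIC))
cv2.imwrite('pics/t12.png',cam('top')['image'])"
```

```text
t 13.7333 F [ 0.5  0.7 -4.5] m [-0.03 -0.02  0.07] w 0.0335 pos [ 0.556  -0.2233  0.1332]
end1 up mm 43.6 end2 up 43.5 foot off [-0.4 -2.7 43.6] tilt [  0.1   0.2 -10.2]
```

View pics/w12.png

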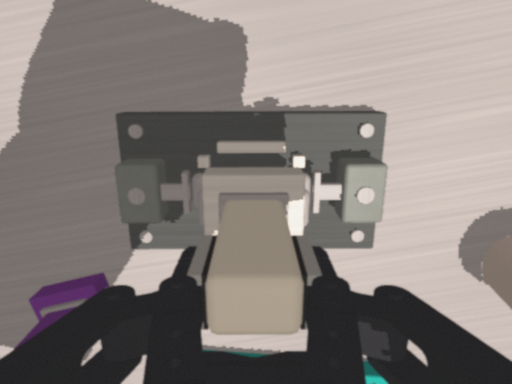

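View pics/s12c.png

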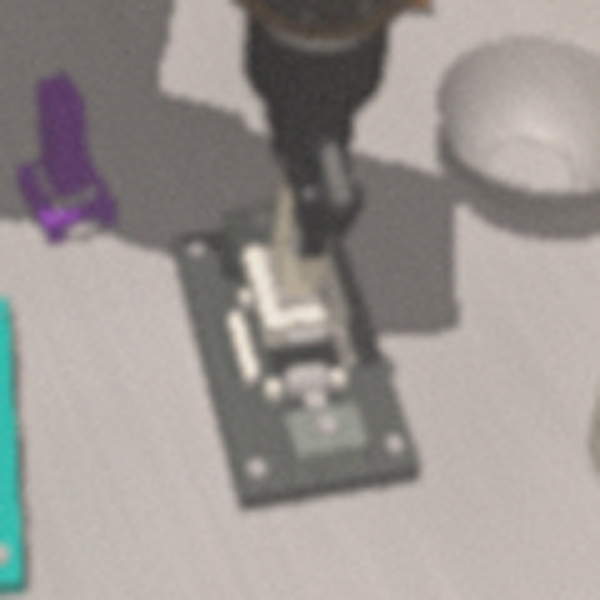

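View pics/t12.png

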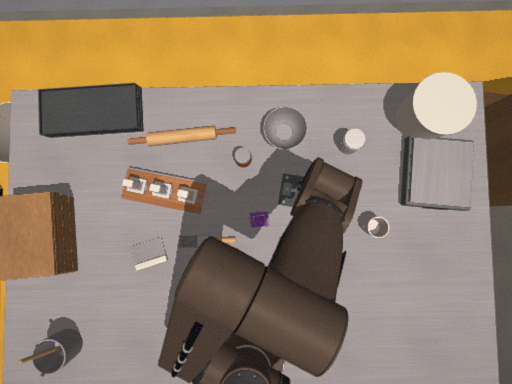

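send_rows --translation '[[0,0,0],[0,0,0],[0,0,0],[0,0,0]]' --rotation '[[0,0,0],[0,0,0],[0,0,0],[0,0,0]]' --claw '[1,1,1,1]'

```text
t: 14.22
ee_pos: [0.5562, -0.2233, 0.1334]
tcp_rot: [-3.129, 0.281, 0.0]
contact_force: [0.3, 0.7, -3.8]
grip_width: 0.033
```

```bash
python3 -c "
from h import *
die();print(np.abs(manip.read_state()['joint_vel']).max());print(manip.job_done())"
```

```text
t 14.2167 F [ 0.3  0.7 -3.8] m [0.08 0.02 0.02] w 0.033 pos [ 0.5562 -0.2233  0.1334]
end1 up mm 43.8 end2 up 43.8 foot off [-0.2 -2.8 43.8] tilt [  0.1   0.2 -10.2]
0.001675091079037331
the job is handed in; nothing more can be done
None
```

I handed the job in at 14.2 s. The tool gives no verdict, but my last checks showed every step met. The heights for the second die come from the arm's measured pose and assume it did not slip in the grip.

- **Loose die:** it stands in the gap and is let go. The wrist picture put it within about 1 mm of mid-gap both along and across the row, and square with its neighbours. The top picture at the end still showed all three dies in line.
- **Rocking the seated die:** I pivoted it at its -y end, which raised the +y end to about 17.6 mm while the other stayed at about 0. I then rocked it back level, with both ends about 17.5 mm up.
- **Final hold:** the die is still and level, within 1° of upright. Its underside is about 64 mm above the table, roughly 18 mm above the housings, and it is about 3 mm off the seat centre. The wrist force of about 4 N is close to the die's own weight, so the gripper alone is holding it. The wrist pictures showed no slip.

No check failed, and the other things on the table looked unmoved in the last top picture, though the arm hid part of the table around the stand. One small disagreement: across the three dies the wrist camera read about 2% short (172 mm against 176 mm), and I treated that as camera scale error.

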